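Pack a mould set into its sliding-cover case

TASK

Pack the three aluminium moulds away: slide the case's red cover all the way back, stack the moulds in the open compartment with the wide one at the bottom, the medium one on it and the narrow one on top, then slide the cover fully shut. Put each mould in gently rather than dropping it, flat and centred in the compartment on the one below, its long sides parallel to the cover's black ridge. Leave the cream jar, the amber bottle and the powder tub where they stand.

Things in the scene. Friction and masses are not known exactly. Their poses are not given: they have to be found in the camera images.
- wide_mould: grey aluminium mould block, 96 long (its x) x 64 wide (its y) x 16 mm thick, with 20 small holes in a wide zigzag scatter; a brass screw 8 in diameter sticks out 8 at mid-thickness from the middle of its -x end. Lies flat, loose, holes up, at any of the four spots on the bench. Origin: centre of the underside of the block, z up. About 260 g
- medium_mould: grey aluminium mould block, 88 long (its x) x 46 wide (its y) x 16 mm thick, with 28 larger holes in four close rows; a brass screw 8 in diameter sticks out 8 at mid-thickness from the middle of its -x end. Lies flat, loose, holes up, at any of the four spots on the bench. Origin: centre of the underside of the block, z up. About 170 g
- narrow_mould: grey aluminium mould block, 80 long (its x) x 28 wide (its y) x 16 mm thick, with 14 holes in two rows; a brass screw 8 in diameter sticks out 8 at mid-thickness from the middle of its -x end. Lies flat, loose, holes up, at any of the four spots on the bench. Origin: centre of the underside of the block, z up. About 100 g
- case: grey case fixed to the bench, 160 (x) x 324 (y) x 62 mm high, yaw within 15 deg. Origin: centre of its compartment's underside, at bench height; case spans y -81 to +243. Compartment open on top, 148 (x) x 150 (y) inside, walls 6, black floor 6 above origin, wall tops 62. From y 81 on: a closed bay over which the open cover rides. Aluminium rails 4 wide at x = -78 and 78, tops 72 high
- cover (a joint): how far the red cover has slid along the case's +y, in metres: 0 fully shut over the compartment, 0.160 fully back over the closed bay. Starts shut or up to 20 mm ajar, slides with about 1.5 N of friction and stays where it is left
- cover_ridge (a point): top centre of the black ridge across the middle of the red cover, 94 mm above the bench. Ridge 70 long (along the case's x), 14 thick (along its y), standing 26 above the cover plate (150 x 162 x 6, its top 68 above the bench); it is over the compartment's centre when shut. Pinch it from above across its thickness and move it along the case's y
- cream_jar: bystander: small white jar with blue cap, 52 in diameter, 45 mm high, standing loose at one of the four spots among the moulds. Origin: centre of its underside
- amber_bottle: bystander: amber glass bottle with white cap, 56 in diameter, 125 mm high, standing loose beyond the moulds. Origin: centre of its underside
- powder_tub: bystander: white tub with red lid, 90 in diameter, 110 mm high, standing loose beyond the case and moulds. Origin: centre of its underside
Not all that is in view belongs to the job. What is shaped like the wide_mould but blue or green is not meant.

How it is judged:
On the way, in this order (a step that is already met when the one before it is completed fails the run):
1. the red cover is slid fully back (value of joint cover above 0.145 m), for 0.2 s.
2. the wide mould lies centred on the compartment floor, square to the case and let go, the cover still open (horizontal distance between wide_mould and case below 0.012 m and z of wide_mould in the frame of case between 0.002 and 0.01 m and angle between the x axis of wide_mould and the x axis of case, either way round below 0.2 rad and angle between wide_mould's own z axis and vertical below 0.08 rad and contact force between the fingers and wide_mould below 0.05 N and linear speed of wide_mould below 0.02 m/s and value of joint cover above 0.145 m), for 0.2 s.
3. the medium mould lies centred on the wide one, square to the case and let go, the cover still open (horizontal distance between wide_mould and case below 0.012 m and z of wide_mould in the frame of case between 0.002 and 0.01 m and angle between the x axis of each of wide_mould, medium_mould and the x axis of case, either way round below 0.2 rad and angle between each of wide_mould, medium_mould's own z axis and vertical below 0.08 rad and horizontal distance between medium_mould and wide_mould below 0.01 m and z of medium_mould in the frame of case between 0.018 and 0.026 m and contact force between the fingers and medium_mould below 0.05 N and linear speed of medium_mould below 0.02 m/s and value of joint cover above 0.145 m), for 0.2 s.
4. the narrow mould lies centred on the medium one, square to the case and let go, the cover still open (horizontal distance between wide_mould and case below 0.012 m and z of wide_mould in the frame of case between 0.002 and 0.01 m and angle between the x axis of each of wide_mould, medium_mould, narrow_mould and the x axis of case, either way round below 0.2 rad and angle between each of wide_mould, medium_mould, narrow_mould's own z axis and vertical below 0.08 rad and horizontal distance between medium_mould and wide_mould below 0.01 m and z of medium_mould in the frame of case between 0.018 and 0.026 m and horizontal distance between narrow_mould and medium_mould below 0.01 m and z of narrow_mould in the frame of case between 0.034 and 0.042 m and contact force between the fingers and narrow_mould below 0.05 N and linear speed of narrow_mould below 0.02 m/s and value of joint cover above 0.145 m), for 0.2 s.
At the end, for the whole second after the job is handed in: The cover is shut to within 6 mm; in the compartment the wide mould lies on the floor within 12 mm of its centre, the medium one on it within 10 mm of its centre, the narrow one on that within 10 mm of its centre, all flat, at rest and within 11 degrees of parallel to the cover's ridge (horizontal distance between wide_mould and case below 0.012 m and z of wide_mould in the frame of case between 0.002 and 0.01 m and angle between the x axis of each of wide_mould, medium_mould, narrow_mould and the x axis of case, either way round below 0.2 rad and angle between each of wide_mould, medium_mould, narrow_mould's own z axis and vertical below 0.08 rad and horizontal distance between medium_mould and wide_mould below 0.01 m and z of medium_mould in the frame of case between 0.018 and 0.026 m and horizontal distance between narrow_mould and medium_mould below 0.01 m and z of narrow_mould in the frame of case between 0.034 and 0.042 m and contact force between the fingers and wide_mould below 0.05 N and linear speed of each of wide_mould, medium_mould, narrow_mould below 0.02 m/s and contact force between the fingers and medium_mould below 0.05 N and contact force between the fingers and narrow_mould below 0.05 N and value of joint cover below 0.006 m); the robot touches nothing.
It fails at once if the jar, bottle or tub is tipped or moved more than 15 mm (distance of any of cream_jar, amber_bottle, powder_tub from where it was at the start of the episode above 0.015 m or angle between any of cream_jar, amber_bottle, powder_tub's own z axis and vertical above 0.3 rad).
It fails at once if a mould is dropped from more than about 25 mm ((contact force between the fingers and wide_mould below 0.01 N and linear speed of wide_mould above 0.7 m/s) or (contact force between the fingers and medium_mould below 0.01 N and linear speed of medium_mould above 0.7 m/s) or (contact force between the fingers and narrow_mould below 0.01 N and linear speed of narrow_mould above 0.7 m/s)).
It also fails if it takes over 112 s, if anything falls off the work surface, if the arm or the gripper's body presses on something with over 40 N, if the wrist force passes 120 N, or if a joint passes its speed limit or range.

ROBOT

A 6-joint arm with a two-finger parallel gripper is mounted at the origin on the work surface. World frame = base frame: x ahead of the robot, y to its left, z up, the work surface at z = 0. Lengths are in m, angles in rad, forces in N, time in s.
With the tool pointing down it reaches from about 0.25 to 0.775 m from the base axis. Payload 4 kg.
Tool frame: the origin (TCP) lies midway between the tips of the shut fingers; the grasp point (between the pads) lies grip_point_offset behind it (grip_point_offset is the distance from the TCP to the grasp point, in m); z points along the fingers, y is the line along which they close (so a half turn about z gives the same grasp; the last joint's range is limited). The gripper opens to 94 mm and grips with 3 to 60 N. Pads are 16 mm wide; open, the fingers measure 119 mm over their backs; the gripper's body (75 mm by 177 mm) begins 78 mm behind the grasp point.
Start: joints at [1.174, 0.087, 1.371, -0, 1.684, -0.103], TCP at [0.159, 0.526, 0.206] pointing down, gripper open.
Joint ranges: [-3.1, 3.1], [-0.76, 2.03], [0.27, 2.55], [-1.08, 4.22], [0.17, 2.65], [-2.57, 2.57]. Speed limits (rad/s): [2.79, 2.79, 3.14, 3.14, 3.14, 3.14].

INTERFACE

Orientations are given as [roll, pitch, yaw] about the fixed x, y, z axes, in that order (R = Rz(yaw) Ry(pitch) Rx(roll)).
In Python, from bench import * gives the robot as it stands. The module is installed in compiled form; this text tells all that it offers.
- The arm moves only by the tool apply_moves, never from a script. Its argument "commands" is a list of rows, each a list of 7 numbers: the turn, a rotation vector about the world's x, y, z in rad, then the shift along the world's x, y, z in m, then the opening in per cent of the stroke, from 0 (shut) to 100 (fully open). In form: [[ax, ay, az, x, y, z, jaw], ...]. A call has exactly 5 rows; each row is the pose to reach, as a shift and turn from the pose commanded when the call began; what a row does not reach only later rows make up. A row lasts 1/10 s, in which the tool goes at most 50 mm and 8.59 degrees, less where a joint would pass 70% of its speed; a pose out of reach is approached as far as the arm can. A call with a gripper value outside its range is refused whole. The fingers move at their own pace and stop on an object; the grip force is fixed at half the most. Time passes only in rows, so rows that repeat a pose let the fingers close, or fill a call up. It gives the time, the measured TCP pose, the force, the opening and the grip force at its end, in the units of the state.
- get_obs(): the state, without advancing time (a new reading comes with each control period).
- snapshot(name): name is "side" or "top"; returns a dict with "pixels" (400x640x3 uint8, red, green, blue), "vertical_fov" (degrees; the focal length in pixels is half the picture's height over the tangent of half this angle, whatever the lens; pixels are square), "cx", "cy" (the principal point, pixels), "rvec" (rotation vector, rad) and "tvec" (3), from world to camera coordinates, as OpenCV has them. Camera axes: x right, y down, z forward; pixel columns grow to the right and rows downward; lengths in m; the calibration is good to about 2 mm. A picture is of the moment at which its call begins. There is no depth.
- close_job(): hands the job in; it is judged then, once.
Trained networks look in the newest picture that a camera, given by its name, has taken for a name from the list of things; names that differ only in an ending like _2 or _b are one class to them, and where a whole thing is asked for, a point or a joint stands for the part that bears it (a point fixed in the world has none). Each returns a list of dicts, best first, with "score" (0 to 1); they miss things now and then, are a little off and sometimes report something else, mostly with a low value. They report only what shows in the picture. A call takes as long as a camera call. They do not tell look-alikes from the thing itself.
- masks_of(camera, query): "mask" (400x640 bool, what is visible of it) and "extent" ([left, top, right, bottom] in pixels, round what is visible of it).
- place_of(camera, query): "pixel" ([column, row] in pixels: a listed point, or the origin of a listed thing).
The state is a dict: "time": time; "joint_positions": joint angles; "qvel": joint speeds; "joint_torque": joint torques, N m; "tool_pos": TCP position; "ee_rot": TCP orientation; "wrist_force": force on the tool from outside, world axes, zero at the start; "wrist_torque": the same for the moment, N m; "width": finger opening in m; "finger_force": force on a finger pad.
Only numpy, scipy, OpenCV 4.12 (cv2) and the standard library are available. Lean on these libraries where they do the work, as an engineer would, in place of code of your own. Each camera call takes 0.05 s, during which the arm holds its last target. There are 200 camera calls.

## Working session

There is one attempt and no reset: what is moved stays moved. The work goes in short steps, Python scripts to look and compute and a tool call to move; the robot and the scene stay as the last step left them, time stands still between calls to the robot, and variables do not carry over. Pictures are saved under pics/ and viewed, at most 14 in all, crops included, and the job is handed in when it is done.

Besides the shell and the picture viewer there is one more tool, called after "Request:" as name(argument=value, ...), one argument or row to a line, values as JSON. apply_moves: Moves the arm, as the interface text tells. Its arguments: {"type":"object","properties":{"commands":{"type":"array"}},"required":["commands"]}

```bash
mkdir -p pics
cat > h.py <<'E'
from bench import *
import numpy as np, cv2
def cam(s):
    f=200/np.tan(np.radians(s["vertical_fov"])/2)
    K=np.array([[f,0,s["cx"]],[0,f,s["cy"]],[0,0,1.]])
    R,_=cv2.Rodrigues(np.array(s["rvec"],float)); return K,R,np.array(s["tvec"],float)
def ray(s,px,z):
    K,R,t=cam(s); d=R.T@np.linalg.inv(K)@np.array([px[0],px[1],1.]); c=-R.T@t
    return c+d*(z-c[2])/d[2]
def proj(s,P):
    K,R,t=cam(s); q=(K@(R@np.atleast_2d(P).T+t[:,None])).T; return q[:,:2]/q[:,2:]
def save(s,n): cv2.imwrite("pics/"+n,s["pixels"][:,:,::-1])
E
python3 - <<'E'
from h import *
o=get_obs(); print(o)
for c in("side","top"):
    s=snapshot(c); save(s,c+"0.png"); K,R,t=cam(s); print(c,K[0,0],-R.T@t)
    for q in("wide_mould","medium_mould","narrow_mould","case","cover_ridge","cream_jar","amber_bottle","powder_tub"):
        z=.094 if q=="cover_ridge" else 0
        for d in place_of(c,q)[:3]: print(c,q,round(d["score"],2),np.round(d["pixel"]),ray(s,d["pixel"],z).round(3)[:2])
E
```

```text
{'time': 0.0, 'joint_positions': array([ 1.17387651e+00,  8.79606669e-02,  1.37221842e+00, -5.97934833e-06,
        1.68360748e+00, -1.03092641e-01]), 'qvel': array([ 0.00012444,  0.00093442,  0.00047835,  0.00181625, -0.00045047,
        0.0004289 ]), 'joint_torque': array([-1.94049506e-03, -3.40190756e+01, -3.02419639e+01,  7.13821664e-02,
        3.33905825e-02, -1.80749739e-04]), 'tool_pos': array([0.15908179, 0.52592568, 0.20431927]), 'ee_rot': array([-3.13940978e+00, -2.19863828e-04,  2.84776458e+00]), 'wrist_force': array([0.18516427, 0.91214395, 0.51958744]), 'wrist_torque': array([0.01734703, 0.03653264, 0.03958268]), 'finger_force': 0.0, 'width': 0.09387775181774523}
side 476.8571621718819 [0.20302182 0.52524381 0.80427419]
side wide_mould 0.88 [383. 148.] [ 0.477 -0.421]
side wide_mould 0.82 [450. 181.] [ 0.284 -0.369]
side wide_mould 0.61 [386. 192.] [ 0.414 -0.267]
side medium_mould 0.74 [331. 167.] [ 0.57  -0.294]
side medium_mould 0.69 [289. 210.] [ 0.597 -0.117]
side narrow_mould 0.97 [345. 234.] [ 0.452 -0.106]
side case 0.7 [268. 307.] [0.514 0.125]
side cover_ridge 0.75 [262. 280.] [0.514 0.127]
side cream_jar 0.58 [332. 170.] [ 0.563 -0.286]
side amber_bottle 0.68 [256. 172.] [ 0.732 -0.198]
side powder_tub 0.63 [174. 241.] [0.781 0.066]
top 493.80343868985733 [ 0.28543287 -0.11449495  1.26376323]
top wide_mould 0.93 [379. 262.] [ 0.415 -0.277]
top wide_mould 0.89 [410. 316.] [ 0.283 -0.357]
top wide_mould 0.75 [426. 245.] [ 0.465 -0.398]
top medium_mould 0.65 [316. 188.] [ 0.603 -0.108]
top narrow_mould 0.45 [354. 142.] [ 0.735 -0.203]
top case 0.81 [222. 216.] [0.517 0.134]
top cover_ridge 0.91 [214. 208.] [0.52  0.136]
top cream_jar 0.77 [386. 206.] [ 0.562 -0.292]
top amber_bottle 0.76 [355. 140.] [ 0.739 -0.206]
top powder_tub 0.9 [251. 123.] [0.776 0.076]
```

View pics/top0.png

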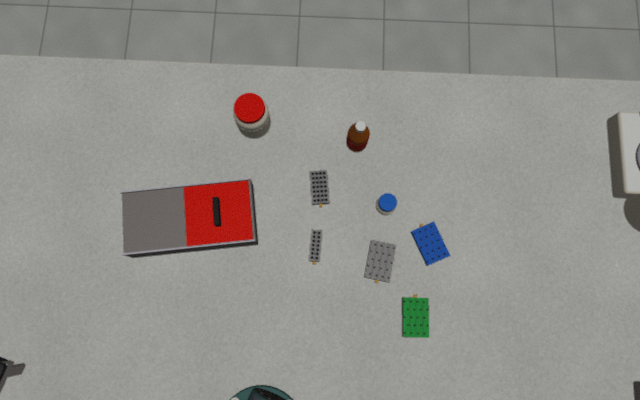

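View pics/side0.png

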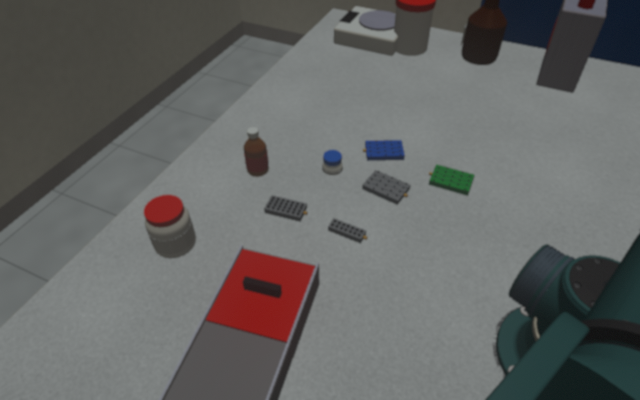

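Top view: the wide candidates are grey (379,262), blue (430,243) and green (415,317). Grey is the one meant: it is bare aluminium with the zigzag holes, and blue and green are ruled out by the task. Medium is at (319,188) and narrow at (315,246), with the jar at (387,204). I'll confirm this in a crop and fit the poses.

```bash
cat >> h.py <<'E'
from scipy.optimize import minimize
def corners(x,y,a,L,W,z0,z1,ox=0,oy=0):
    c,s=np.cos(a),np.sin(a); P=[]
    for z in(z0,z1):
        for i,j in((-1,-1),(-1,1),(1,1),(1,-1)):
            u,v=ox+i*L/2,oy+j*W/2; P.append([x+c*u-s*v,y+s*u+c*v,z])
    return np.array(P)
def fit(s,mask,p0,L,W,z0,z1,k=6):
    ys,xs=np.where(mask); x0,y0=xs.min()-8,ys.min()-8; w,h=xs.max()-x0+9,ys.max()-y0+9
    m=cv2.resize(mask[y0:y0+h,x0:x0+w].astype(np.float32),(w*k,h*k),interpolation=cv2.INTER_LINEAR)
    def cost(p):
        q=(proj(s,corners(*p,L,W,z0,z1))-[x0,y0]+.5)*k-.5
        im=np.zeros(m.shape,np.uint8); cv2.fillConvexPoly(im,np.round(cv2.convexHull(q.astype(np.float32))*16).astype(np.int32),1,shift=4)
        return np.abs(im-m).sum()/m.sum()
    best=None
    for da in(-.3,-.1,.1,.3):
        sx=np.array(p0)+[0,0,da]; S=np.vstack([sx,sx+[.01,0,0],sx+[0,.01,0],sx+[0,0,.15]])
        r=minimize(cost,sx,method="Nelder-Mead",options=dict(initial_simplex=S,xatol=1e-5,fatol=1e-5))
        if best is None or r.fun<best.fun: best=r
    return best.x,best.fun
E
python3 - <<'E'
from h import *
o=get_obs()
spec=dict(wide_mould=(.096,.064,(.415,-.277)),medium_mould=(.088,.046,(.6,-.11)),narrow_mould=(.08,.028,(.452,-.106)))
for c in("top","side"):
    s=snapshot(c); im=s["pixels"].astype(int)
    for q,(L,W,g) in spec.items():
        for d in masks_of(c,q)[:4]:
            m=d["mask"].astype(np.uint8); e=d["extent"]; ctr=ray(s,[(e[0]+e[2])/2,(e[1]+e[3])/2],.008)
            if np.hypot(*(ctr[:2]-g))>.04: continue
            print(c,q,round(d["score"],2),m.sum(),*fit(s,m,[*ctr[:2],0.0 if c=="top" else 0],L,W,0,.016))
    im=s["pixels"].astype(int); red=((im[:,:,0]>110)&(im[:,:,1]<60)&(im[:,:,2]<70)).astype(np.uint8)
    n,l,st,_=cv2.connectedComponentsWithStats(red); i=1+np.argmax(st[1:,4]); cnt=cv2.findContours((l==i).astype(np.uint8),0,1)[0][0]
    m=cv2.drawContours(np.zeros(red.shape,np.uint8),[cnt],-1,1,-1)
    print(c,"cover",m.sum(),*fit(s,m,[.515,.13,0],.15,.162,.062,.068))
    if c=="top":
        crop=s["pixels"][150:350,290:460,::-1]; cv2.imwrite("pics/crop.png",cv2.resize(crop,None,fx=3,fy=3,interpolation=2)[:600])
E
```

```text
top medium_mould 0.82 614 [ 0.6020212  -0.11456792  0.10351333] 0.07762986421585083
top narrow_mould 0.89 364 [ 0.44844524 -0.11101023 -0.05100946] 0.10542795062065125
top cover 3865 [0.51399763 0.13285091 0.15433399] 0.03093656525015831
side wide_mould 0.9 1004 [ 0.41826639 -0.27891848 -0.16105114] 0.06552724540233612
side medium_mould 0.78 777 [ 0.60381127 -0.11555251  0.10744096] 0.06508044898509979
side narrow_mould 0.64 541 [ 0.45027256 -0.11294575 -0.06083762] 0.07658357173204422
side cover 6172 [0.51510924 0.1308357  0.15083611] 0.05866510421037674
```

View pics/crop.png

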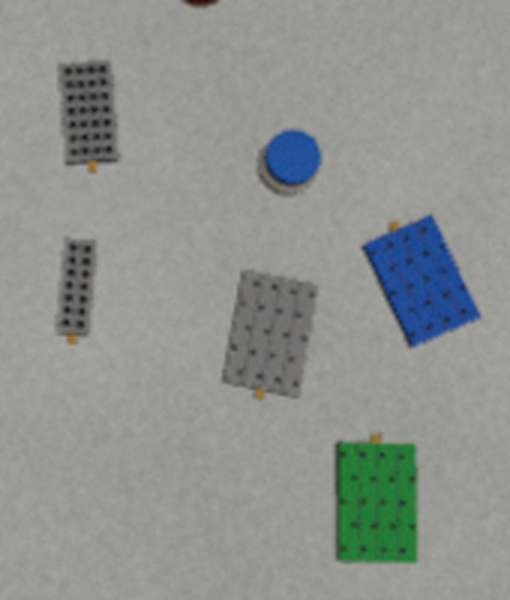

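The crop confirms the set: grey wide mould with zigzag holes, medium with four close rows, narrow with two rows. The cover fits at about (0.514, 0.132), with case yaw 0.152. Next I move over the ridge.

```bash
cat >> h.py <<'E'
def go(x,y,z,a):
    """delta to TCP x,y,z with closing axis along world angle a (rad)"""
    o=get_obs(); cur=o["ee_rot"][2]-np.pi/2; da=(a-cur+np.pi/2)%np.pi-np.pi/2
    print("d",np.round([da,*(np.array([x,y,z])-o["tool_pos"])],4),"q6",o["joint_positions"][5].round(2),"rp",o["ee_rot"].round(4),"t",o["time"])
E
python3 -c "
from h import *
import bench; print([n for n in dir(bench) if n[0]!='_']); print(getattr(bench,'grip_point_offset',None))
go(.5145,.132,.14,.152+np.pi/2)"
```

```text
['IKError', 'close_job', 'get_obs', 'grip_point_offset', 'masks_of', 'place_of', 'snapshot']
0.0188
d [ 0.4458  0.3552 -0.3944 -0.0655] q6 -0.1 rp [3.1415 0.     2.8477] t 1.3
```

Request:
apply_moves(
  commands=[
    [0, 0, 0.08, 0.03, -0.033, 0, 100],
    [0, 0, 0.16, 0.06, -0.066, 0, 100],
    [0, 0, 0.24, 0.09, -0.1, 0, 100],
    [0, 0, 0.32, 0.12, -0.133, 0, 100],
    [0, 0, 0.4, 0.15, -0.166, 0, 100],
  ],
)

```text
time: 1.8
tool_pos: [0.3101, 0.3591, 0.2057]
ee_rot: [3.141, 0.001, -3.032]
wrist_force: [1.0, -0.2, -0.2]
width: 0.0941
finger_force: 0.0
```

Request:
apply_moves(
  commands=[
    [0, 0, 0.046, 0.03, -0.033, 0, 100],
    [0, 0, 0.046, 0.06, -0.066, 0, 100],
    [0, 0, 0.046, 0.09, -0.1, 0, 100],
    [0, 0, 0.046, 0.12, -0.133, 0, 100],
    [0, 0, 0.046, 0.15, -0.166, 0, 100],
  ],
)

```text
time: 2.3
tool_pos: [0.4603, 0.1929, 0.2058]
ee_rot: [3.141, 0.001, -2.99]
wrist_force: [-0.0, 0.9, -0.2]
width: 0.094
finger_force: 0.0
```

```bash
python3 -c "
from h import *
go(.5145,.132,.14,.152+np.pi/2)"
```

```text
d [-0.0001  0.0542 -0.0609 -0.0658] q6 -1.44 rp [ 3.1412e+00  8.0000e-04 -2.9895e+00] t 2.3
```

Request:
apply_moves(
  commands=[
    [0, 0, 0, 0.027, -0.03, -0.02, 100],
    [0, 0, 0, 0.054, -0.061, -0.05, 100],
    [0, 0, 0, 0.054, -0.061, -0.08, 100],
    [0, 0, 0, 0.054, -0.061, -0.11, 100],
    [0, 0, 0, 0.054, -0.061, -0.133, 100],
  ],
)

```text
time: 2.8
tool_pos: [0.5127, 0.1327, 0.0703]
ee_rot: [3.141, -0.002, -2.991]
wrist_force: [-0.5, -0.4, -0.1]
width: 0.0941
finger_force: 0.0
```

Request:
apply_moves(
  commands=[
    [0, 0, 0, 0, 0, 0, 0],
    [0, 0, 0, 0, 0, 0, 0],
    [0, 0, 0, 0, 0, 0, 0],
    [0, 0, 0, 0, 0, 0, 0],
    [0, 0, 0, 0, 0, 0, 0],
  ],
)

```text
time: 3.3
tool_pos: [0.5135, 0.1336, 0.073]
ee_rot: [3.142, 0.001, -2.989]
wrist_force: [0.4, -0.0, -1.2]
width: 0.0575
finger_force: 0.0
```

Request:
apply_moves(
  commands=[
    [0, 0, 0, 0, 0, 0, 0],
    [0, 0, 0, 0, 0, 0, 0],
    [0, 0, 0, 0, 0, 0, 0],
    [0, 0, 0, 0, 0, 0, 0],
    [0, 0, 0, 0, 0, 0, 0],
  ],
)

```text
time: 3.8
tool_pos: [0.5133, 0.1334, 0.0725]
ee_rot: [3.142, -0.0, -2.989]
wrist_force: [-0.3, 0.0, -0.2]
width: 0.0175
finger_force: 0.0
```

Request:
apply_moves(
  commands=[
    [0, 0, 0, 0, 0, 0, 0],
    [0, 0, 0, 0, 0, 0, 0],
    [0, 0, 0, 0, 0, 0, 0],
    [0, 0, 0, -0.0015, 0.01, 0, 0],
    [0, 0, 0, -0.003, 0.02, 0, 0],
  ],
)

```text
time: 4.3
tool_pos: [0.5102, 0.1535, 0.0725]
ee_rot: [-3.141, -0.0, -2.99]
wrist_force: [-0.6, -1.9, 0.5]
width: 0.0136
finger_force: 30.0
```

Request:
apply_moves(
  commands=[
    [0, 0, 0, -0.003, 0.02, 0, 0],
    [0, 0, 0, -0.006, 0.04, 0, 0],
    [0, 0, 0, -0.009, 0.06, 0, 0],
    [0, 0, 0, -0.012, 0.08, 0, 0],
    [0, 0, 0, -0.0152, 0.1, 0, 0],
  ],
)

```text
time: 4.8
tool_pos: [0.4947, 0.2544, 0.0725]
ee_rot: [-3.141, -0.0, -2.989]
wrist_force: [0.7, -2.1, 0.4]
width: 0.014
finger_force: 30.0
```

Request:
apply_moves(
  commands=[
    [0, 0, 0, -0.0015, 0.01, 0, 0],
    [0, 0, 0, -0.003, 0.02, 0, 0],
    [0, 0, 0, -0.0038, 0.025, 0, 0],
    [0, 0, 0, -0.0045, 0.03, 0, 0],
    [0, 0, 0, -0.0045, 0.03, 0, 0],
  ],
)

```text
time: 5.3
tool_pos: [0.4901, 0.2843, 0.0725]
ee_rot: [3.14, -0.001, -2.989]
wrist_force: [-0.9, 0.5, 0.3]
width: 0.0138
finger_force: 30.0
```

Request:
apply_moves(
  commands=[
    [0, 0, 0, -0.0003, 0.002, 0, 0],
    [0, 0, 0, -0.0006, 0.004, 0, 0],
    [0, 0, 0, -0.0006, 0.004, 0, 0],
    [0, 0, 0, -0.0009, 0.006, 0, 0],
    [0, 0, 0, -0.0009, 0.006, 0, 0],
  ],
)

```text
time: 5.8
tool_pos: [0.4898, 0.2865, 0.0725]
ee_rot: [-3.136, -0.001, -2.99]
wrist_force: [-1.1, -9.4, 2.6]
width: 0.0137
finger_force: 30.0
```

The cover has reached its stop. From that, the compartment centre is about (0.514, 0.128).

Request:
apply_moves(
  commands=[
    [0, 0, 0, 0.0009, -0.005, 0, 100],
    [0, 0, 0, 0.0009, -0.005, 0, 100],
    [0, 0, 0, 0.0009, -0.005, 0, 100],
    [0, 0, 0, 0.0009, -0.005, 0, 100],
    [0, 0, 0, 0.0009, -0.005, 0.001, 100],
  ],
)

```text
time: 6.3
tool_pos: [0.4905, 0.2848, 0.0734]
ee_rot: [3.141, -0.0, -2.989]
wrist_force: [-0.9, 0.4, -0.4]
width: 0.0502
finger_force: 0.0
```

Request:
apply_moves(
  commands=[
    [0, 0, 0, 0, 0, 0.03, 100],
    [0, 0, 0, 0, 0, 0.07, 100],
    [0, 0, 0, 0, -0.04, 0.11, 100],
    [0, 0, 0, 0, -0.09, 0.11, 100],
    [0, 0, 0, 0, -0.14, 0.11, 100],
  ],
)

```text
time: 6.8
tool_pos: [0.4917, 0.1488, 0.1862]
ee_rot: [3.141, 0.006, -2.987]
wrist_force: [0.7, -1.4, -0.3]
width: 0.0902
finger_force: 0.0
```

Request:
apply_moves(
  commands=[
    [0, 0, 0, -0.01, -0.04, 0, 100],
    [0, 0, 0, -0.02, -0.08, 0, 100],
    [0, 0, -0.1, -0.03, -0.13, 0, 100],
    [0, 0, -0.2, -0.04, -0.18, 0, 100],
    [0, 0, -0.3, -0.05, -0.23, 0, 100],
  ],
)

```text
time: 7.3
tool_pos: [0.4407, -0.0793, 0.1839]
ee_rot: [3.141, 0.002, 2.991]
wrist_force: [0.6, -0.4, 0.4]
width: 0.094
finger_force: 0.0
```

Run:
```python
from h import *
go(.417,-.278,.08,-.161+np.pi/2)
s=snapshot("top"); save(s,"top1.png")
t=snapshot("side"); save(t,"side1.png")
def fitfloor(s,c):
    im=s["pixels"].copy(); bgr=np.ascontiguousarray(im[:,:,::-1])
    for a,col in(((.514,.1285,.152),(0,255,0)),):
        for L,W,z,oy in((.148,.150,.006,0),(.148,.15,.062,0),(.16,.324,.062,.081)):
            q=proj(s,corners(*a,L,W,z,z,0,oy)[:4]); cv2.polylines(bgr,[np.round(q*16).astype(np.int32)],True,col,1,cv2.LINE_AA,4)
    q=proj(s,[[.514,.1285,.03]])[0].astype(int); k=bgr[q[1]-70:q[1]+70,max(q[0]-110,0):q[0]+90]
    return cv2.resize(k,(800,560),interpolation=2)
a=fitfloor(s,0); b=fitfloor(t,0)
cv2.imwrite("pics/case.png",cv2.resize(np.vstack([a,b]),(428,600)))
m=None
for c,ss in(("top",s),("side",t)):
    im=ss["pixels"].astype(int); red=((im[:,:,0]>110)&(im[:,:,1]<60)&(im[:,:,2]<70)).astype(np.uint8)
    n,l,st,_=cv2.connectedComponentsWithStats(red); i=1+np.argmax(st[1:,4]); cnt=cv2.findContours((l==i).astype(np.uint8),0,1)[0][0]
    mm=cv2.drawContours(np.zeros(red.shape,np.uint8),[cnt],-1,1,-1)
    print(c,mm.sum(),*fit(ss,mm,[.49,.286,.1],.15,.162,.062,.068))
    for d in masks_of(c,"wide_mould")[:4]:
        e=d["extent"]; ctr=ray(ss,[(e[0]+e[2])/2,(e[1]+e[3])/2],.008)
        if np.hypot(*(ctr[:2]-[.417,-.278]))<.04: print(c,d["score"],*fit(ss,d["mask"],[*ctr[:2],0],.096,.064,0,.016))
```

```text
d [-0.01   -0.0237 -0.1987 -0.1039] q6 -1.72 rp [3.1415e+00 1.5000e-03 2.9906e+00] t 7.3
top 3864 [0.49072913 0.28496447 0.15014861] 0.04108526557683945
top 0.62 [ 0.41677336 -0.27573827 -0.17254775] 0.05862278491258621
side 6986 [0.48642897 0.28817676 0.16878677] 0.034895338118076324
side 0.63 [ 0.41794444 -0.27849948 -0.1720647 ] 0.07001511752605438
```

View pics/case.png

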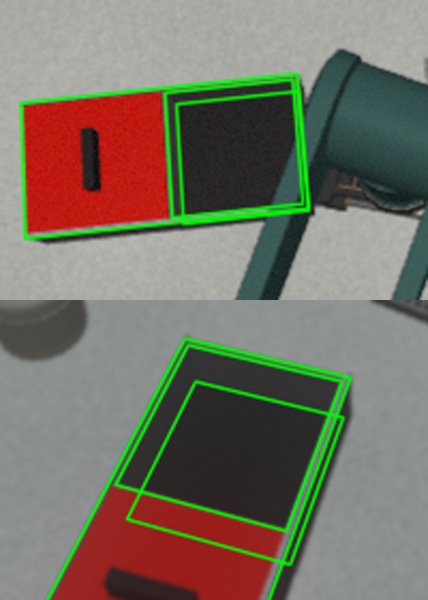

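The case overlay at (0.514, 0.1285, yaw 0.152) matches the rims in both views: top crop (165..305, 75..215), side crop (115..350, 340..530). Next is the wide mould.

Request:
apply_moves(
  commands=[
    [0, 0, -0.017, -0.006, -0.05, 0, 100],
    [0, 0, -0.017, -0.012, -0.1, 0, 100],
    [0, 0, -0.017, -0.018, -0.15, -0.02, 100],
    [0, 0, -0.017, -0.024, -0.198, -0.04, 100],
    [0, 0, -0.017, -0.024, -0.198, -0.08, 100],
  ],
)

```text
time: 8.0
tool_pos: [0.4199, -0.2802, 0.1062]
ee_rot: [-3.136, 0.008, 2.976]
wrist_force: [1.6, -0.7, -0.3]
width: 0.0943
finger_force: 0.0
```

Request:
apply_moves(
  commands=[
    [0, 0, 0, 0, 0, -0.03, 100],
    [0, 0, 0, 0, 0, -0.06, 100],
    [0, 0, 0, 0, 0, -0.085, 100],
    [0, 0, 0, 0, 0, -0.098, 100],
    [0, 0, 0, 0, 0, -0.099, 100],
  ],
)

```text
time: 8.5
tool_pos: [0.4169, -0.2736, 0.0026]
ee_rot: [3.139, -0.003, 2.979]
wrist_force: [-0.1, 0.1, -0.4]
width: 0.0937
finger_force: 0.0
```

Run:
```python
from h import *
go(.417,-.277,.005,-.168+np.pi/2)
s=snapshot("top"); t=snapshot("side")
def c(s):
    q=proj(s,[[.417,-.277,.03]])[0].astype(int); return cv2.resize(s["pixels"][q[1]-60:q[1]+60,q[0]-80:q[0]+80,::-1],(400,300),interpolation=2)
cv2.imwrite("pics/w1.png",np.hstack([c(s),c(t)]))
```

```text
d [-0.0059  0.0001 -0.0034  0.0024] q6 -2.1 rp [ 3.139  -0.0034  2.9795] t 8.5
```

View pics/w1.png

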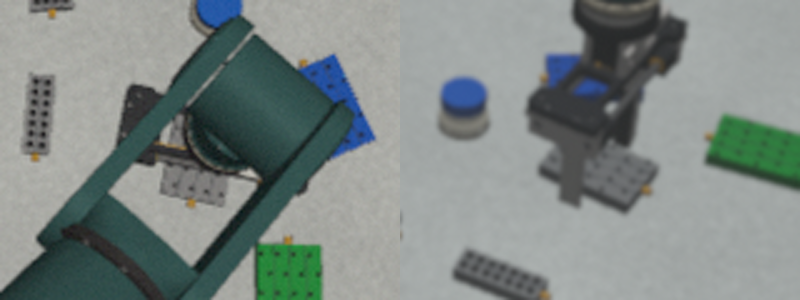

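The fingers straddle the grey wide mould at mid-length. Closing now.

Request:
apply_moves(
  commands=[
    [0, 0, -0.006, 0, -0.003, 0.002, 60],
    [0, 0, -0.006, 0, -0.003, 0.002, 30],
    [0, 0, -0.006, 0, -0.003, 0.002, 30],
    [0, 0, -0.006, 0, -0.003, 0.002, 30],
    [0, 0, -0.006, 0, -0.003, 0.002, 30],
  ],
)

```text
time: 9.1
tool_pos: [0.4176, -0.2786, 0.0071]
ee_rot: [3.141, 0.001, 2.971]
wrist_force: [-0.4, 1.8, 4.3]
width: 0.0636
finger_force: 30.0
```

Request:
apply_moves(
  commands=[
    [0, 0, 0, 0, 0, 0, 30],
    [0, 0, 0, 0, 0, 0, 30],
    [0, 0, 0, 0, 0, 0.01, 30],
    [0, 0, 0, 0, 0, 0.03, 30],
    [0, 0, 0, 0, 0, 0.06, 30],
  ],
)

```text
time: 9.6
tool_pos: [0.4149, -0.2778, 0.0643]
ee_rot: [3.139, -0.006, 2.971]
wrist_force: [0.3, 0.3, -2.1]
width: 0.0635
finger_force: 30.0
```

Run:
```python
from h import *
go(.514,.1285,.13,.152+np.pi/2)
s=snapshot("top"); t=snapshot("side")
def c(s):
    q=proj(s,[[.417,-.277,.06]])[0].astype(int); return cv2.resize(s["pixels"][q[1]-60:q[1]+60,q[0]-80:q[0]+80,::-1],(400,300),interpolation=2)
cv2.imwrite("pics/w2.png",np.hstack([c(s),c(t)]))
```

```text
d [0.323  0.0991 0.4063 0.0657] q6 -2.1 rp [ 3.1393 -0.0063  2.9706] t 9.6
```

View pics/w2.png

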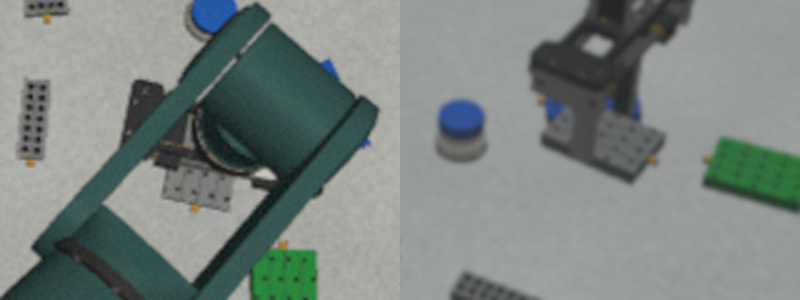

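Held level (width 63.5 mm). Carrying it over to the case.

Request:
apply_moves(
  commands=[
    [0, 0, 0, 0, 0, 0.03, 30],
    [0, 0, 0, 0.005, 0.01, 0.065, 30],
    [0, 0, 0.05, 0.015, 0.05, 0.07, 30],
    [0, 0, 0.1, 0.025, 0.095, 0.07, 30],
    [0, 0, 0.15, 0.035, 0.14, 0.07, 30],
  ],
)

```text
time: 10.2
tool_pos: [0.4518, -0.1378, 0.135]
ee_rot: [3.142, -0.001, 3.121]
wrist_force: [1.2, -0.6, -1.6]
width: 0.0638
finger_force: 30.0
```

Request:
apply_moves(
  commands=[
    [0, 0, 0.05, 0.015, 0.05, 0, 30],
    [0, 0, 0.1, 0.03, 0.1, 0, 30],
    [0, 0, 0.17, 0.045, 0.15, 0, 30],
    [0, 0, 0.173, 0.055, 0.2, 0, 30],
    [0, 0, 0.173, 0.06, 0.24, 0, 30],
  ],
)

```text
time: 10.7
tool_pos: [0.5118, 0.1029, 0.1343]
ee_rot: [-3.141, -0.002, -2.989]
wrist_force: [2.1, 0.1, -3.0]
width: 0.0637
finger_force: 30.0
```

Request:
apply_moves(
  commands=[
    [0, 0, 0, 0.003, 0.015, 0, 30],
    [0, 0, 0, 0.004, 0.026, 0, 30],
    [0, 0, 0, 0.004, 0.026, -0.01, 30],
    [0, 0, 0, 0.004, 0.026, -0.02, 30],
    [0, 0, 0, 0.004, 0.026, -0.02, 30],
  ],
)

```text
time: 11.2
tool_pos: [0.5144, 0.1253, 0.1135]
ee_rot: [-3.141, -0.005, -2.992]
wrist_force: [-1.1, 0.1, -3.4]
width: 0.0638
finger_force: 30.0
```

Run:
```python
from h import *
go(.514,.1285,.015,.152+np.pi/2); o=get_obs(); p=o["tool_pos"]
for c in("top","side"):
    s=snapshot(c)
    for d in masks_of(c,"wide_mould")[:4]:
        e=d["extent"]; ctr=ray(s,[(e[0]+e[2])/2,(e[1]+e[3])/2],.12)
        if np.hypot(*(ctr[:2]-p[:2]))<.06: print(c,d["score"],d["mask"].sum(),e)
    if c=="side":
        bgr=np.ascontiguousarray(s["pixels"][:,:,::-1]); z=p[2]-.0065
        for zz in(z,z+.016):
            q=proj(s,corners(p[0],p[1],.152,.096,.064,zz,zz)[:4]); cv2.polylines(bgr,[np.round(q*16).astype(np.int32)],True,(0,255,0),1,cv2.LINE_AA,4)
        q=proj(s,[p])[0].astype(int); cv2.imwrite("pics/w3.png",cv2.resize(bgr[q[1]-60:q[1]+60,q[0]-80:q[0]+80],(800,600),interpolation=2))
```

```text
d [ 0.002  -0.0004  0.0032 -0.0985] q6 -1.59 rp [-3.1411 -0.0055 -2.9916] t 11.2
top 0.58 293 [214.9, 208.9, 233.9, 230.5]
side 0.58 1168 [228.4, 255.4, 291.3, 295.7]
```

View pics/w3.png

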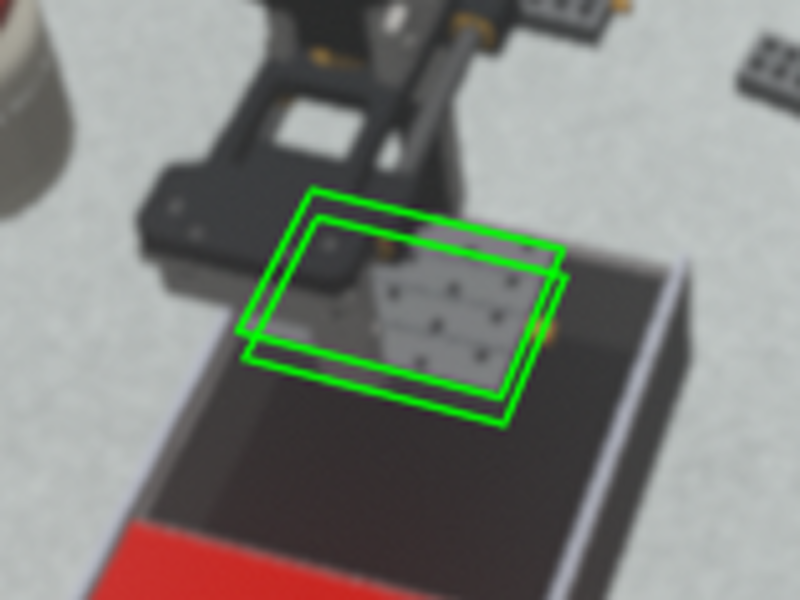

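The mould projects within 1–2 mm of the expected outline, over the compartment. Lowering it.

Request:
apply_moves(
  commands=[
    [0, 0, 0, 0, 0.002, -0.02, 30],
    [0, 0, 0, 0, 0.002, -0.045, 30],
    [0, 0, 0, 0, 0.002, -0.07, 30],
    [0, 0, 0, 0, 0.002, -0.09, 30],
    [0, 0, 0, 0, 0.002, -0.096, 30],
  ],
)

```text
time: 11.9
tool_pos: [0.5146, 0.1285, 0.0184]
ee_rot: [3.142, -0.004, -2.99]
wrist_force: [-1.2, -0.5, -2.4]
width: 0.0635
finger_force: 30.0
```

Request:
apply_moves(
  commands=[
    [0, 0, 0, 0, 0, 0, 30],
    [0, 0, 0, 0, 0, -0.001, 30],
    [0, 0, 0, 0, 0, -0.002, 30],
    [0, 0, 0, 0, 0, -0.003, 30],
    [0, 0, 0, 0, 0, -0.003, 30],
  ],
)

```text
time: 12.4
tool_pos: [0.5165, 0.1292, 0.018]
ee_rot: [3.142, 0.001, -2.989]
wrist_force: [0.2, -0.6, -3.5]
width: 0.0633
finger_force: 30.0
```

Request:
apply_moves(
  commands=[
    [0, 0, 0, -0.002, 0, -0.001, 30],
    [0, 0, 0, -0.002, 0, -0.002, 30],
    [0, 0, 0, -0.002, 0, -0.003, 30],
    [0, 0, 0, -0.002, 0, -0.004, 30],
    [0, 0, 0, -0.002, 0, -0.004, 30],
  ],
)

```text
time: 12.9
tool_pos: [0.5141, 0.1292, 0.0133]
ee_rot: [3.142, -0.0, -2.989]
wrist_force: [0.9, 0.6, -2.4]
width: 0.0633
finger_force: 30.0
```

Request:
apply_moves(
  commands=[
    [0, 0, 0, 0, 0, -0.001, 30],
    [0, 0, 0, 0, 0, -0.001, 30],
    [0, 0, 0, 0, 0, -0.002, 30],
    [0, 0, 0, 0, 0, -0.002, 30],
    [0, 0, 0, 0, 0, -0.002, 30],
  ],
)

```text
time: 13.4
tool_pos: [0.5143, 0.1292, 0.0131]
ee_rot: [3.141, 0.0, -2.989]
wrist_force: [-4.1, -0.8, 7.3]
width: 0.0635
finger_force: 30.0
```

Contact with the floor. Releasing and rising, then on to the medium mould.

Request:
apply_moves(
  commands=[
    [0, 0, 0, 0, 0, 0.001, 100],
    [0, 0, 0, 0, 0, 0.001, 100],
    [0, 0, 0, 0, 0, 0.001, 100],
    [0, 0, 0, 0, 0, 0.001, 100],
    [0, 0, 0, 0, 0, 0.003, 100],
  ],
)

```text
time: 13.9
tool_pos: [0.5139, 0.1291, 0.014]
ee_rot: [3.141, -0.001, -2.989]
wrist_force: [-0.4, 0.0, -0.1]
width: 0.094
finger_force: 0.0
```

Request:
apply_moves(
  commands=[
    [0, 0, 0, 0, 0, 0.02, 100],
    [0, 0, 0, 0, 0, 0.05, 100],
    [0, 0, 0, 0, 0, 0.09, 100],
    [0, 0, 0, 0.01, -0.01, 0.12, 100],
    [0, 0, 0, 0.02, -0.05, 0.12, 100],
  ],
)

```text
time: 14.4
tool_pos: [0.5377, 0.0815, 0.1408]
ee_rot: [3.141, 0.012, -2.984]
wrist_force: [0.5, -0.4, -0.1]
width: 0.0938
finger_force: 0.0
```

Request:
apply_moves(
  commands=[
    [0, 0, 0, 0.015, -0.04, 0, 100],
    [0, 0, 0, 0.03, -0.08, 0, 100],
    [0, 0, -0.02, 0.04, -0.12, 0, 100],
    [0, 0, -0.046, 0.05, -0.16, 0, 100],
    [0, 0, -0.046, 0.06, -0.18, 0, 100],
  ],
)

```text
time: 14.9
tool_pos: [0.5943, -0.1042, 0.1343]
ee_rot: [-3.141, -0.0, -3.039]
wrist_force: [0.3, 0.9, -0.6]
width: 0.094
finger_force: 0.0
```

```bash
cat >> h.py <<'E'
def see(q,g,L,W,z,cams=("top","side"),r=.04):
    for c in cams:
        s=snapshot(c)
        for d in masks_of(c,q)[:4]:
            e=d["extent"]; ctr=ray(s,[(e[0]+e[2])/2,(e[1]+e[3])/2],z+.008)
            if np.hypot(*(ctr[:2]-g))<r: print(c,q,round(d["score"],2),d["mask"].sum(),*fit(s,d["mask"],[*ctr[:2],0],L,W,z,z+.016))
E
python3 - <<'E'
from h import *
go(.603,-.115,.005,.105+np.pi/2)
see("wide_mould",(.514,.1285),.096,.064,.006)
see("medium_mould",(.603,-.115),.088,.046,0)
E
```

```text
d [ 0.0023  0.0087 -0.0108 -0.1293] q6 -1.94 rp [-3.1406e+00 -2.0000e-04 -3.0389e+00] t 14.9
top wide_mould 0.67 988 [0.51383466 0.12912976 0.15788438] 0.05362420156598091
side wide_mould 0.62 1745 [0.51497557 0.12691731 0.13855118] 0.05133847892284393
top medium_mould 0.54 170 [ 0.61321929 -0.06424296 -1.78827438] 1.2924745082855225
side medium_mould 0.8 778 [ 0.60433736 -0.11618518  0.11357782] 0.06802967190742493
```

The wide mould is centred. Taking the medium one.

Request:
apply_moves(
  commands=[
    [0, 0, 0.003, 0.009, -0.011, -0.02, 100],
    [0, 0, 0.003, 0.009, -0.011, -0.05, 100],
    [0, 0, 0.003, 0.009, -0.011, -0.08, 100],
    [0, 0, 0.003, 0.009, -0.011, -0.11, 100],
    [0, 0, 0.003, 0.009, -0.011, -0.127, 100],
  ],
)

```text
time: 15.8
tool_pos: [0.6013, -0.1101, 0.0046]
ee_rot: [3.14, -0.004, -3.031]
wrist_force: [0.2, -0.6, 0.1]
width: 0.0941
finger_force: 0.0
```

Request:
apply_moves(
  commands=[
    [0, 0, 0, 0, 0, 0, 60],
    [0, 0, 0, 0, 0, 0, 20],
    [0, 0, 0, 0, 0, 0, 20],
    [0, 0, 0, 0, 0, 0, 20],
    [0, 0, 0, 0, 0, 0, 20],
  ],
)

```text
time: 16.3
tool_pos: [0.604, -0.112, 0.0089]
ee_rot: [-3.141, 0.002, -3.032]
wrist_force: [0.6, 0.2, 0.3]
width: 0.0576
finger_force: 0.0
```

Request:
apply_moves(
  commands=[
    [0, 0, 0, 0, 0, 0, 20],
    [0, 0, 0, 0, 0, 0, 20],
    [0, 0, 0, 0, 0, 0, 20],
    [0, 0, 0, 0, 0, 0, 20],
    [0, 0, 0, 0, 0, 0, 20],
  ],
)

```text
time: 16.8
tool_pos: [0.6036, -0.1123, 0.0082]
ee_rot: [-3.141, 0.001, -3.032]
wrist_force: [-0.2, -1.4, 4.6]
width: 0.0456
finger_force: 30.0
```

Request:
apply_moves(
  commands=[
    [0, 0, 0, 0, 0, 0.01, 20],
    [0, 0, 0, 0, 0, 0.04, 20],
    [0, 0, 0, 0, 0, 0.08, 20],
    [0, 0, 0, -0.005, 0.01, 0.12, 20],
    [0, 0, 0.02, -0.015, 0.04, 0.13, 20],
  ],
)

```text
time: 17.3
tool_pos: [0.5907, -0.0736, 0.143]
ee_rot: [-3.138, 0.008, -3.015]
wrist_force: [0.6, 0.2, -1.4]
width: 0.0457
finger_force: 30.0
```

Request:
apply_moves(
  commands=[
    [0, 0, 0.02, -0.015, 0.04, 0, 20],
    [0, 0, 0.023, -0.03, 0.08, 0, 20],
    [0, 0, 0.023, -0.045, 0.12, 0, 20],
    [0, 0, 0.023, -0.06, 0.16, 0, 20],
    [0, 0, 0.023, -0.075, 0.2, 0, 20],
  ],
)

```text
time: 17.8
tool_pos: [0.5114, 0.13, 0.1369]
ee_rot: [3.141, -0.002, -2.989]
wrist_force: [0.2, 0.4, -1.3]
width: 0.0455
finger_force: 30.0
```

Request:
apply_moves(
  commands=[
    [0, 0, 0, 0, 0, -0.005, 20],
    [0, 0, 0, 0, 0, -0.02, 20],
    [0, 0, 0, 0, 0, -0.02, 20],
    [0, 0, 0, 0, 0, -0.02, 20],
    [0, 0, 0, 0, 0, -0.02, 20],
  ],
)

```text
time: 18.3
tool_pos: [0.5135, 0.1271, 0.1173]
ee_rot: [3.142, -0.0, -2.991]
wrist_force: [0.1, 0.2, -1.8]
width: 0.0455
finger_force: 30.0
```

```bash
cat >> h.py <<'E'
def held(n,L,W,off):
    o=get_obs(); p=o["tool_pos"]; go(.514,.1285,.03,.152+np.pi/2); s=snapshot("side")
    bgr=np.ascontiguousarray(s["pixels"][:,:,::-1]); z=p[2]-off
    for zz in(z,z+.016):
        q=proj(s,corners(p[0],p[1],o["ee_rot"][2]+np.pi,L,W,zz,zz)[:4]); cv2.polylines(bgr,[np.round(q*16).astype(np.int32)],True,(0,255,0),1,cv2.LINE_AA,4)
    q=proj(s,[p])[0].astype(int); cv2.imwrite("pics/"+n,cv2.resize(bgr[q[1]-60:q[1]+60,q[0]-80:q[0]+80],(800,600),interpolation=2))
E
python3 -c "
from h import *
held('m1.png',.088,.046,.0082)"
```

```text
d [ 0.0017  0.0005  0.0014 -0.0873] q6 -1.59 rp [ 3.1416e+00 -4.0000e-04 -2.9913e+00] t 18.3
```

View pics/m1.png

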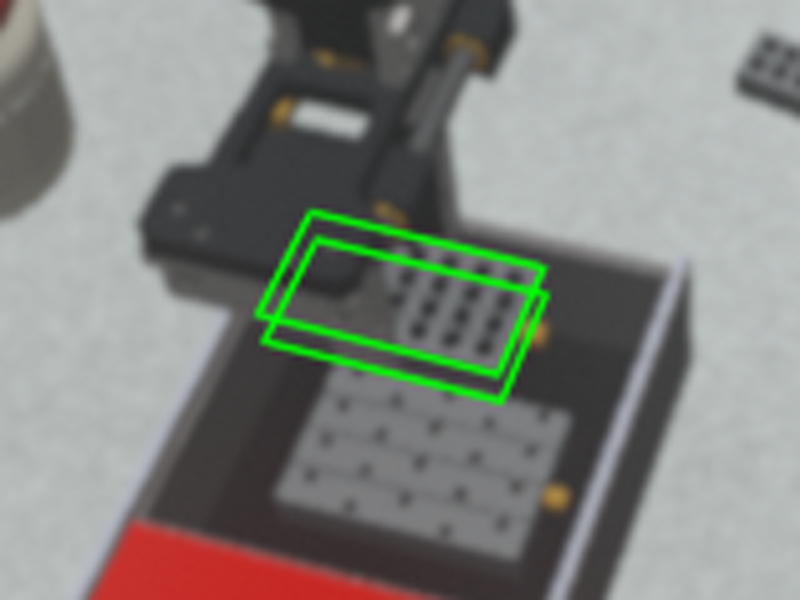

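The medium mould is held as expected, above the wide mould lying square on the floor. Lowering it.

Request:
apply_moves(
  commands=[
    [0, 0, 0, 0, 0.001, -0.02, 20],
    [0, 0, 0, 0, 0.001, -0.045, 20],
    [0, 0, 0, 0, 0.001, -0.065, 20],
    [0, 0, 0, 0, 0.001, -0.078, 20],
    [0, 0, 0, 0, 0.001, -0.081, 20],
  ],
)

```text
time: 18.85
tool_pos: [0.5123, 0.1286, 0.0349]
ee_rot: [3.141, -0.003, -2.99]
wrist_force: [-1.0, 0.0, -1.9]
width: 0.0458
finger_force: 30.0
```

Request:
apply_moves(
  commands=[
    [0, 0, 0, 0, 0, 0, 20],
    [0, 0, 0, 0, 0, -0.001, 20],
    [0, 0, 0, 0, 0, -0.002, 20],
    [0, 0, 0, 0, 0, -0.003, 20],
    [0, 0, 0, 0, 0, -0.004, 20],
  ],
)

```text
time: 19.35
tool_pos: [0.5135, 0.1293, 0.0329]
ee_rot: [3.142, 0.001, -2.989]
wrist_force: [-0.5, 0.1, -1.2]
width: 0.0462
finger_force: 30.0
```

Request:
apply_moves(
  commands=[
    [0, 0, 0, 0, 0, 0, 20],
    [0, 0, 0, 0, 0, -0.001, 20],
    [0, 0, 0, 0, 0, -0.001, 20],
    [0, 0, 0, 0, 0, -0.002, 20],
    [0, 0, 0, 0, 0, -0.002, 20],
  ],
)

```text
time: 19.85
tool_pos: [0.5131, 0.1292, 0.0303]
ee_rot: [3.142, -0.0, -2.989]
wrist_force: [0.1, 0.5, -1.9]
width: 0.0457
finger_force: 30.0
```

Request:
apply_moves(
  commands=[
    [0, 0, 0, 0, 0, -0.001, 20],
    [0, 0, 0, 0, 0, -0.001, 20],
    [0, 0, 0, 0, 0, -0.0015, 20],
    [0, 0, 0, 0, 0, -0.0015, 20],
    [0, 0, 0, 0, 0, -0.0015, 20],
  ],
)

```text
time: 20.35
tool_pos: [0.5132, 0.1292, 0.0301]
ee_rot: [-3.142, 0.0, -2.989]
wrist_force: [-3.3, -0.8, 5.6]
width: 0.0454
finger_force: 30.0
```

Request:
apply_moves(
  commands=[
    [0, 0, 0, 0, 0, 0.001, 100],
    [0, 0, 0, 0, 0, 0.001, 100],
    [0, 0, 0, 0, 0, 0.001, 100],
    [0, 0, 0, 0, 0, 0.001, 100],
    [0, 0, 0, 0, 0, 0.002, 100],
  ],
)

```text
time: 20.85
tool_pos: [0.513, 0.1292, 0.0306]
ee_rot: [3.141, -0.001, -2.989]
wrist_force: [0.4, 0.1, -0.5]
width: 0.0822
finger_force: 0.0
```

Request:
apply_moves(
  commands=[
    [0, 0, 0, 0, 0, 0, 100],
    [0, 0, 0, 0, 0, 0.02, 100],
    [0, 0, 0, 0, 0, 0.05, 100],
    [0, 0, 0, 0, -0.01, 0.09, 100],
    [0, 0, -0.05, -0.01, -0.05, 0.1, 100],
  ],
)

```text
time: 21.35
tool_pos: [0.5065, 0.081, 0.1361]
ee_rot: [3.141, 0.01, -3.036]
wrist_force: [0.4, -1.7, 0.6]
width: 0.0942
finger_force: 0.0
```

Request:
apply_moves(
  commands=[
    [0, 0, -0.05, -0.01, -0.045, 0, 100],
    [0, 0, -0.1, -0.02, -0.09, 0, 100],
    [0, 0, -0.158, -0.03, -0.13, 0, 100],
    [0, 0, -0.158, -0.045, -0.17, 0, 100],
    [0, 0, -0.158, -0.053, -0.19, 0, 100],
  ],
)

```text
time: 21.85
tool_pos: [0.4491, -0.1135, 0.1311]
ee_rot: [-3.141, 0.0, 3.083]
wrist_force: [0.5, 0.9, -0.7]
width: 0.094
finger_force: 0.0
```

Run:
```python
from h import *
go(.4495,-.112,.006,-.056+np.pi/2)
see("medium_mould",(.514,.1285),.088,.046,.022)
see("narrow_mould",(.4495,-.112),.08,.028,0,("side",))
```

```text
d [ 0.0026  0.0004  0.0015 -0.1251] q6 -1.88 rp [-3.1406e+00  1.0000e-04  3.0830e+00] t 21.85
top medium_mould 0.97 672 [0.51201117 0.1291056  0.1489243 ] 0.06549283862113953
side medium_mould 0.9 1247 [0.51379488 0.12719675 0.1553821 ] 0.0516226589679718
side narrow_mould 0.95 478 [ 0.45081231 -0.11349391 -0.03440341] 0.1717950999736786
```

The medium mould is well placed. Taking the narrow one.

Request:
apply_moves(
  commands=[
    [0, 0, 0.002, 0, 0.001, -0.03, 100],
    [0, 0, 0.002, 0, 0.001, -0.06, 80],
    [0, 0, 0.002, 0, 0.001, -0.09, 80],
    [0, 0, 0.002, 0, 0.001, -0.115, 70],
    [0, 0, 0.002, 0, 0.001, -0.124, 60],
  ],
)

```text
time: 22.65
tool_pos: [0.4484, -0.1077, 0.0041]
ee_rot: [3.14, -0.005, 3.09]
wrist_force: [-0.2, 0.1, 0.4]
width: 0.0654
finger_force: 0.0
```

Request:
apply_moves(
  commands=[
    [0, 0, 0, 0, 0, 0, 50],
    [0, 0, 0, 0, 0, 0, 40],
    [0, 0, 0, 0, 0, 0, 10],
    [0, 0, 0, 0, 0, 0, 10],
    [0, 0, 0, 0, 0, 0, 10],
  ],
)

```text
time: 23.15
tool_pos: [0.4511, -0.1102, 0.0082]
ee_rot: [-3.141, 0.002, 3.088]
wrist_force: [0.5, -0.4, 1.9]
width: 0.0276
finger_force: 30.0
```

Request:
apply_moves(
  commands=[
    [0, 0, 0, 0, 0, 0, 10],
    [0, 0, 0, 0, 0, 0, 10],
    [0, 0, 0, 0, 0, 0, 10],
    [0, 0, 0, 0, 0, 0, 10],
    [0, 0, 0, 0, 0, 0, 10],
  ],
)

```text
time: 23.65
tool_pos: [0.4511, -0.1102, 0.0081]
ee_rot: [-3.141, 0.002, 3.088]
wrist_force: [-0.5, -0.0, 5.4]
width: 0.0279
finger_force: 30.0
```

Request:
apply_moves(
  commands=[
    [0, 0, 0, 0, 0, 0.01, 10],
    [0, 0, 0, 0, 0, 0.04, 10],
    [0, 0, 0, 0, 0, 0.08, 10],
    [0, 0, 0.04, 0.005, 0.01, 0.12, 10],
    [0, 0, 0.1, 0.01, 0.04, 0.13, 10],
  ],
)

```text
time: 24.15
tool_pos: [0.4627, -0.0717, 0.1424]
ee_rot: [-3.138, 0.008, -3.097]
wrist_force: [1.2, 0.1, -0.3]
width: 0.0278
finger_force: 30.0
```

Request:
apply_moves(
  commands=[
    [0, 0, 0.05, 0.01, 0.04, 0, 10],
    [0, 0, 0.106, 0.02, 0.08, 0, 10],
    [0, 0, 0.106, 0.03, 0.12, 0, 10],
    [0, 0, 0.106, 0.042, 0.16, 0, 10],
    [0, 0, 0.106, 0.053, 0.199, 0, 10],
  ],
)

```text
time: 24.65
tool_pos: [0.5129, 0.1309, 0.1368]
ee_rot: [3.142, -0.001, -2.989]
wrist_force: [0.2, -0.8, -0.4]
width: 0.0276
finger_force: 30.0
```

Request:
apply_moves(
  commands=[
    [0, 0, 0, 0, 0, -0.005, 10],
    [0, 0, 0, 0, 0, -0.02, 10],
    [0, 0, 0, 0, 0, -0.02, 10],
    [0, 0, 0, 0, 0, -0.02, 10],
    [0, 0, 0, 0, 0, -0.02, 10],
  ],
)

```text
time: 25.15
tool_pos: [0.5131, 0.128, 0.1171]
ee_rot: [-3.142, -0.0, -2.991]
wrist_force: [-0.3, 0.2, -0.7]
width: 0.0277
finger_force: 30.0
```

```bash
python3 -c "
from h import *
held('n1.png',.08,.028,.0081)"
```

```text
d [ 0.0017  0.0009  0.0005 -0.0871] q6 -1.58 rp [-3.1415 -0.     -2.9913] t 25.15
```

View pics/n1.png

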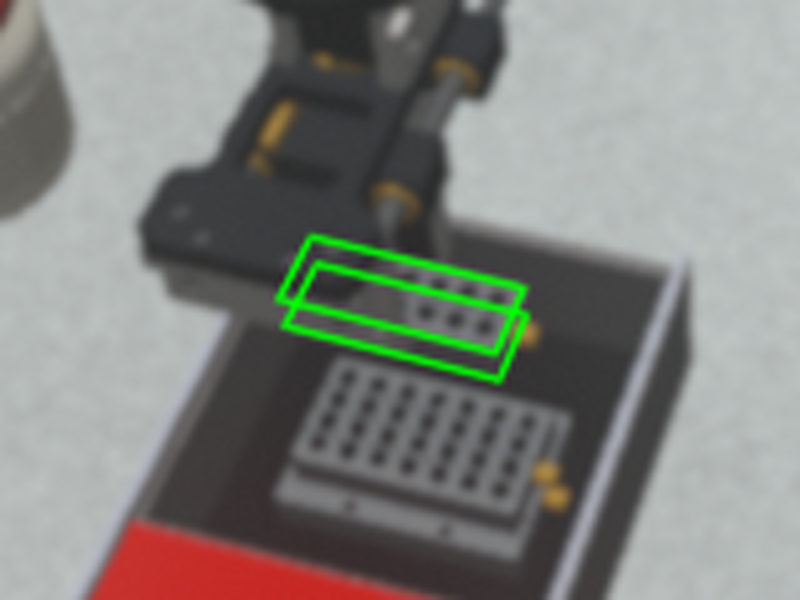

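The narrow mould is aligned above the square medium/wide stack. Lowering to about 0.046.

Request:
apply_moves(
  commands=[
    [0, 0, 0, 0, 0, -0.02, 10],
    [0, 0, 0, 0, 0, -0.04, 10],
    [0, 0, 0, 0, 0, -0.055, 10],
    [0, 0, 0, 0, 0, -0.064, 10],
    [0, 0, 0, 0, 0, -0.066, 10],
  ],
)

```text
time: 25.7
tool_pos: [0.5126, 0.1287, 0.0502]
ee_rot: [3.142, -0.002, -2.99]
wrist_force: [0.0, 0.5, 0.0]
width: 0.0276
finger_force: 30.0
```

Request:
apply_moves(
  commands=[
    [0, 0, 0, 0, 0, 0, 10],
    [0, 0, 0, 0, 0, -0.001, 10],
    [0, 0, 0, 0, 0, -0.002, 10],
    [0, 0, 0, 0, 0, -0.003, 10],
    [0, 0, 0, 0, 0, -0.004, 10],
  ],
)

```text
time: 26.2
tool_pos: [0.5134, 0.1292, 0.0472]
ee_rot: [3.142, 0.001, -2.989]
wrist_force: [0.2, -0.3, -0.8]
width: 0.0278
finger_force: 30.0
```

Request:
apply_moves(
  commands=[
    [0, 0, 0, 0, 0, 0, 10],
    [0, 0, 0, 0, 0, -0.001, 10],
    [0, 0, 0, 0, 0, -0.001, 10],
    [0, 0, 0, 0, 0, -0.002, 10],
    [0, 0, 0, 0, 0, -0.002, 10],
  ],
)

```text
time: 26.7
tool_pos: [0.5133, 0.1293, 0.0462]
ee_rot: [3.142, 0.001, -2.989]
wrist_force: [-2.6, -0.0, 5.7]
width: 0.0279
finger_force: 30.0
```

Request:
apply_moves(
  commands=[
    [0, 0, 0, 0, 0, 0.001, 100],
    [0, 0, 0, 0, 0, 0.001, 100],
    [0, 0, 0, 0, 0, 0.001, 100],
    [0, 0, 0, 0, 0, 0.001, 100],
    [0, 0, 0, 0, 0, 0.002, 100],
  ],
)

```text
time: 27.2
tool_pos: [0.5129, 0.1291, 0.0466]
ee_rot: [3.142, -0.001, -2.989]
wrist_force: [-0.8, -0.1, -0.5]
width: 0.0641
finger_force: 0.0
```

Request:
apply_moves(
  commands=[
    [0, 0, 0, 0, 0, 0, 100],
    [0, 0, 0, 0, 0, 0.02, 100],
    [0, 0, 0, 0, 0, 0.05, 100],
    [0, 0, 0, 0, 0, 0.08, 100],
    [0, 0, 0, 0, 0.02, 0.1, 100],
  ],
)

```text
time: 27.7
tool_pos: [0.5142, 0.148, 0.1495]
ee_rot: [-3.141, 0.003, -2.992]
wrist_force: [0.2, -0.6, -0.1]
width: 0.0937
finger_force: 0.0
```

Request:
apply_moves(
  commands=[
    [0, 0, 0, -0.005, 0.03, 0, 100],
    [0, 0, 0, -0.01, 0.07, 0, 100],
    [0, 0, 0, -0.015, 0.1, 0, 100],
    [0, 0, 0, -0.02, 0.13, 0, 100],
    [0, 0, 0, -0.022, 0.137, 0, 100],
  ],
)

```text
time: 28.2
tool_pos: [0.4904, 0.2888, 0.1468]
ee_rot: [3.141, -0.0, -2.986]
wrist_force: [-0.1, -0.3, -0.1]
width: 0.0942
finger_force: 0.0
```

Run:
```python
from h import *
go(.49,.2865,.0725,.152+np.pi/2)
see("narrow_mould",(.514,.1285),.08,.028,.038)
s=snapshot("side"); q=proj(s,[[.514,.1285,.04]])[0].astype(int)
cv2.imwrite("pics/n2.png",cv2.resize(s["pixels"][q[1]-60:q[1]+60,q[0]-80:q[0]+80,::-1],(640,480),interpolation=2))
```

```text
d [-0.0036 -0.0004 -0.0023 -0.0743] q6 -1.29 rp [ 3.1406e+00 -2.0000e-04 -2.9860e+00] t 28.2
top narrow_mould 0.74 426 [0.51196024 0.1287614  0.15031877] 0.11562301218509674
side narrow_mould 0.91 716 [0.51139598 0.12676168 0.10374583] 0.11633238196372986
```

View pics/n2.png

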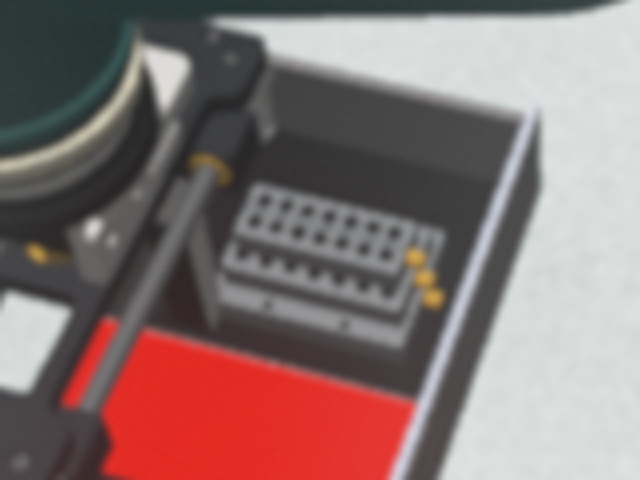

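The three moulds are stacked square and centred, with their screws lined up. Now I close the cover.

Request:
apply_moves(
  commands=[
    [0, 0, -0.003, 0, -0.001, -0.02, 100],
    [0, 0, -0.003, 0, -0.001, -0.045, 70],
    [0, 0, -0.003, 0, -0.001, -0.065, 60],
    [0, 0, -0.003, 0, -0.001, -0.072, 50],
    [0, 0, -0.003, 0, -0.001, -0.074, 40],
  ],
)

```text
time: 28.95
tool_pos: [0.491, 0.2839, 0.0721]
ee_rot: [-3.141, -0.002, -2.994]
wrist_force: [0.0, -0.1, 0.0]
width: 0.0659
finger_force: 0.0
```

Request:
apply_moves(
  commands=[
    [0, 0, 0, 0, 0, 0, 0],
    [0, 0, 0, 0, 0, 0, 0],
    [0, 0, 0, 0, 0, 0, 0],
    [0, 0, 0, 0, 0, 0, 0],
    [0, 0, 0, 0, 0, 0, 0],
  ],
)

```text
time: 29.45
tool_pos: [0.4914, 0.2854, 0.0735]
ee_rot: [3.141, 0.001, -2.992]
wrist_force: [0.1, 0.5, -0.1]
width: 0.0257
finger_force: 0.0
```

Request:
apply_moves(
  commands=[
    [0, 0, 0, 0, 0, 0, 0],
    [0, 0, 0, 0, 0, 0, 0],
    [0, 0, 0, 0, 0, 0, 0],
    [0, 0, 0, 0, 0, 0, 0],
    [0, 0, 0, 0, 0, 0, 0],
  ],
)

```text
time: 29.95
tool_pos: [0.4912, 0.2855, 0.0731]
ee_rot: [3.141, 0.0, -2.992]
wrist_force: [-0.3, 2.4, 1.9]
width: 0.0138
finger_force: 30.0
```

Slide 150 mm along case −y, then creep onto the stop.

Request:
apply_moves(
  commands=[
    [0, 0, 0, 0.0015, -0.01, 0, 0],
    [0, 0, 0, 0.0045, -0.03, 0, 0],
    [0, 0, 0, 0.0076, -0.05, 0, 0],
    [0, 0, 0, 0.0107, -0.07, 0, 0],
    [0, 0, 0, 0.0137, -0.09, 0, 0],
  ],
)

```text
time: 30.45
tool_pos: [0.5051, 0.1944, 0.0731]
ee_rot: [3.141, 0.001, -2.992]
wrist_force: [1.5, 2.9, -0.3]
width: 0.0138
finger_force: 30.0
```

Request:
apply_moves(
  commands=[
    [0, 0, 0, 0.003, -0.02, 0, 0],
    [0, 0, 0, 0.006, -0.04, 0, 0],
    [0, 0, 0, 0.0085, -0.055, 0, 0],
    [0, 0, 0, 0.0092, -0.06, 0, 0],
    [0, 0, 0, 0.0092, -0.06, 0, 0],
  ],
)

```text
time: 30.95
tool_pos: [0.5145, 0.1336, 0.0731]
ee_rot: [-3.14, 0.0, -2.994]
wrist_force: [1.2, -0.9, 0.7]
width: 0.0135
finger_force: 30.0
```

Request:
apply_moves(
  commands=[
    [0, 0, 0, 0.0003, -0.002, 0, 0],
    [0, 0, 0, 0.0006, -0.004, 0, 0],
    [0, 0, 0, 0.0009, -0.006, 0, 0],
    [0, 0, 0, 0.0012, -0.008, 0, 0],
    [0, 0, 0, 0.0012, -0.008, 0, 0],
  ],
)

```text
time: 31.45
tool_pos: [0.5153, 0.1285, 0.0731]
ee_rot: [3.139, 0.001, -2.992]
wrist_force: [0.7, 5.5, 2.0]
width: 0.0134
finger_force: 30.0
```

Request:
apply_moves(
  commands=[
    [0, 0, 0, 0.0002, -0.001, 0, 0],
    [0, 0, 0, 0.0003, -0.002, 0, 0],
    [0, 0, 0, 0.0003, -0.002, 0, 0],
    [0, 0, 0, 0.0003, -0.002, 0, 0],
    [0, 0, 0, 0.0003, -0.002, 0, 0],
  ],
)

```text
time: 31.95
tool_pos: [0.5152, 0.1284, 0.0731]
ee_rot: [3.136, 0.001, -2.991]
wrist_force: [-0.9, 10.1, 0.7]
width: 0.0139
finger_force: 30.0
```

Request:
apply_moves(
  commands=[
    [0, 0, 0, 0, 0.002, 0, 0],
    [0, 0, 0, 0, 0.002, 0, 100],
    [0, 0, 0, 0, 0.002, 0, 100],
    [0, 0, 0, 0, 0.002, 0, 100],
    [0, 0, 0, 0, 0.002, 0, 100],
  ],
)

```text
time: 32.45
tool_pos: [0.5153, 0.1266, 0.0726]
ee_rot: [-3.141, -0.001, -2.993]
wrist_force: [0.1, 0.3, 0.7]
width: 0.0423
finger_force: 0.0
```

Request:
apply_moves(
  commands=[
    [0, 0, 0, 0, 0, 0.02, 100],
    [0, 0, 0, 0, 0, 0.06, 100],
    [0, 0, 0, 0, 0, 0.1, 100],
    [0, 0, 0, 0, 0, 0.13, 100],
    [0, 0, 0, -0.02, 0.02, 0.13, 100],
  ],
)

```text
time: 32.95
tool_pos: [0.4994, 0.1459, 0.2085]
ee_rot: [-3.14, 0.011, -2.996]
wrist_force: [0.6, 0.4, -0.5]
width: 0.0824
finger_force: 0.0
```

Request:
apply_moves(
  commands=[
    [0, 0, 0, -0.02, 0.04, 0, 100],
    [0, 0, 0, -0.04, 0.08, 0, 100],
    [0, 0, 0, -0.07, 0.12, 0, 100],
    [0, 0, 0, -0.1, 0.16, 0, 100],
    [0, 0, 0, -0.12, 0.18, 0, 100],
  ],
)

```text
time: 33.45
tool_pos: [0.3735, 0.3293, 0.2029]
ee_rot: [3.141, -0.001, -2.99]
wrist_force: [0.6, 0.3, 0.5]
width: 0.0937
finger_force: 0.0
```

Run:
```python
from h import *
s=snapshot("top"); save(s,"end.png")
im=s["pixels"].astype(int); red=((im[:,:,0]>110)&(im[:,:,1]<60)&(im[:,:,2]<70)).astype(np.uint8)
n,l,st,_=cv2.connectedComponentsWithStats(red); i=1+np.argmax(st[1:,4]); cnt=cv2.findContours((l==i).astype(np.uint8),0,1)[0][0]
m=cv2.drawContours(np.zeros(red.shape,np.uint8),[cnt],-1,1,-1)
print(m.sum(),*fit(s,m,[.515,.13,0],.15,.162,.062,.068), get_obs()["time"])
```

```text
3886 [0.51481536 0.12691307 0.15050416] 0.027757424861192703 33.5
```

View pics/end.png

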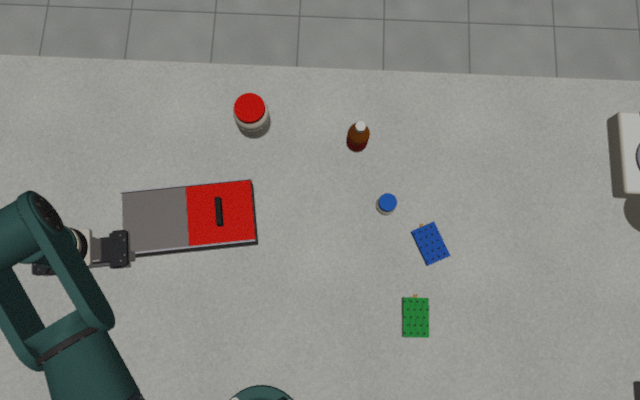

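The cover is shut (ridge at 219,211), the bystanders have not moved and the arm is clear. Handing in.

```bash
python3 -c "
from bench import *
print(close_job())"
```

```text
the job is handed in; nothing more can be done
None
```

I stacked the wide, medium and narrow moulds centred in the compartment, slid the cover shut against its stop, left the jar, bottle and tub where they stood, and handed the job in at about 33.5 s; no verdict came back.

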